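# Index the drilling sled under its drop pawl

### The arm

A 6-joint arm with a two-finger parallel gripper is mounted at the origin on the work surface. World frame = base frame: x ahead of the robot, y to its left, z up, the work surface at z = 0. Lengths are in m, angles in rad, forces in N, time in s.
With the tool pointing down it reaches from about 0.3 to 0.875 m from the base axis. Payload 6.4 kg.
Tool frame: the origin (TCP) lies midway between the tips of the shut fingers; the grasp point (between the pads) lies 19 mm behind it (ctrl.hold_point_z is the distance from the TCP to the grasp point, in m); z points along the fingers, y is the line along which they close (so a half turn about z gives the same grasp; the last joint's range is limited). The gripper opens to 85 mm and grips with 20 to 120 N. Pads are 22 mm wide; open, the fingers measure 114 mm over their backs; the gripper's body (76 mm by 85 mm) begins 54 mm behind the grasp point. The pads swing forward as they close: fully open they stand 13 mm farther back than shut.
Start: joints at [-0.206, 0.181, 1.607, -0, 1.354, -0.206], TCP at [0.575, 0, 0.231] pointing down, gripper open.
Joint ranges: [-2.99, 2.99], [-0.89, 2.07], [0.3, 2.58], [-1.14, 4.28], [0, 2.63], [-3.12, 3.12]. Speed limits (rad/s): [2.57, 2.57, 3.01, 3.14, 3.14, 3.14].

### API

Orientations are given as a unit quaternion [w, x, y, z].
In Python, from bench import ctrl gives the robot as it stands.
- The arm moves only by the tool carry_out, never from a script. Its argument "plan" is text: rows parted by semicolons, each of 6 numbers parted by spaces: the shift along the tool's x, y, z as a fraction of full scale, then the turn, a rotation vector about the tool's x, y, z as a fraction of full scale. A call has exactly 8 rows; each row shifts and turns the commanded pose from where the row before left it, along the tool's axes as they then stand; what a row does not reach is not made up. Full scale, the value 1, is 40 mm for a shift and 0.1 rad for a turn. A row lasts 1/12 s, in which the tool goes at most 41.7 mm and 7.16 degrees, less where a joint would pass 70% of its speed; a pose out of reach is approached as far as the arm can. A call with a number of a shift or a turn outside -1 to 1 is refused whole. A call with a gripper value outside its range is refused whole. "claw" is the gripper's target within -1 to 1 (shut at 1, half-way at 0, fully open at -1), set as the call begins (left out, the last holds). The fingers move at their own pace and stop on an object; the grip force is fixed at half the most. Time passes only in rows, so rows that do not move let the fingers close, or fill a call up. It gives the time, the measured TCP pose, the force, the opening and the grip force at its end, in the units of the state.
- ctrl.get_obs(): the state, without advancing time (a new reading comes with each control period).
- ctrl.camera(name): name is "scene" or "side" or "wrist"; returns a dict with "pixels" (400x640x3 uint8, red, green, blue), "mtx" (3x3 intrinsics, pixels), "R" (3x3) and "t" (3): a world point X has camera coordinates R X + t. Camera axes: x right, y down, z forward; pixel columns grow to the right and rows downward; lengths in m; the calibration is good to about 2 mm. A picture is of the moment at which its call begins. There is no depth.
- ctrl.hand_in(): hands the job in; it is judged then, once.
The state is a dict: "time_s": time; "q": joint angles; "dq": joint speeds; "joint_efforts": joint torques, N m; "eef_pos": TCP position; "eef_rot": TCP orientation; "wrist_force": force on the tool from outside, world axes, zero at the start; "torque": the same for the moment, N m; "opening": opening from 0.0 (shut) to 1.0 (fully open); "grasp_force": force on a finger pad.
Only numpy, scipy, OpenCV 4.12 (cv2) and the standard library are available. Lean on these libraries where they do the work, as an engineer would, in place of code of your own. Each camera call takes 0.05 s, during which the arm holds its last target. There are 200 camera calls.

### The job

The wooden sled lies loose between the fences of the drilling jig, off to the jig's left. With closed fingers tap or push it gently on its end face until its middle is a good 25 mm past the pawl, then tip the raised pawl over so that its tooth rests on the slotted plate, and tap the sled gently back from the opposite end until the tooth drops fully into the slot. Feel for the drop and stop there: do not lift the sled, do not force it against the tooth, and leave everything else on the bench as it lies.

Things in the scene. Friction and masses are not known exactly. Their poses are not given: they have to be found in the camera images.
- jig: Steel drilling jig, fixed to the bench, turned by up to 0.3 rad. Origin on the bench under its centre; z up, y along the channel (+y is the jig's left, where the sled's middle lies at first), -x side towards the robot. Bed 150 mm (x) by 110 mm (y), top 20 mm above the bench; on it two fences along y, 93 mm apart, tops 44 mm above the bench, let the sled slide along y only.
- under_pawl (a point): The mark: jig frame (0, 0, 46) mm, at the height of the slotted plate's top; the pawl's tooth comes down here.
- pawl_hinge (a point): Middle of the pawl's hinge pin, jig frame (92, 0, 62) mm; the hinge line runs along the jig's y. Its post stands beyond the +x fence: 40 mm wide (y), jig x from 81 to 103 mm, 72 mm high, on a foot 60 mm by 70 mm, 14 mm high.
- pawl_ball (a point): Centre of the black ball, 24 mm across, at the end of the pawl's arm, 134 mm from the hinge. The arm is a dark steel bar 18 mm wide (along the hinge), 10 mm thick. The tooth, 9 mm wide (jig y) and 14 mm deep, stands out of the arm's under side 92 mm from the hinge and ends 23 mm below the arm's centre line.
- pawl (a joint): Angle of the pawl, rad. 0: arm level, tooth fully home in the slot (a stop there). About 0.08: tooth resting on the plate's top. 1.57: arm upright. At the start it leans back at 1.75 to 2.0 (stop at 2.0), away from the robot, and stays back by its weight. Pushed towards the robot (jig -x) past about 1.4 it falls by itself onto the plate. 160 g; never push it with over 25 N.
- sled_mid (a point): Centre, half-way up (28 mm above the bench), of the loose wooden sled: a flat block 90 mm (x) by 190 mm (y) by 16 mm, too wide to grip. It lies square in the channel with 1.5 mm play either side. Sled and plate weigh 0.4 to 0.75 kg and drag with up to 7 N; once the tooth is in the slot the sled is stopped dead. Never press on it with more than 18 N.
- sled: The same sled; origin in the middle of its under side, 20 mm above the bench. On it is clamped an aluminium plate 86 mm by 152 mm by 10 mm (top 46 mm above the bench) with one slot across its middle (along x), 12 mm wide, 10 mm deep. The plate was clamped by eye: its slot lies up to 14 mm to either side of the sled's middle along y, different each time, not measured.
- sled_left (a point): Middle of the sled's +y end face, 95 mm from its centre. Both end faces stand in the open, beyond the 110 mm long bed and fences; 16 mm high, from 20 to 36 mm above the bench.
- sled_right (a point): Middle of the sled's -y end face, 95 mm from its centre the other way.
- screwdriver: Bystander, to be left alone: screwdriver lying between robot and jig.
- oil: Bystander, to be left alone: small blue oil bottle beyond the jig.
- hammer: Bystander, to be left alone: hammer lying left of the jig.
- wrench: Bystander, to be left alone: wrench lying right of the jig.
- bin: Bystander, to be left alone: red parts bin, 100 by 150 by 60 mm, far right.
- offcut: Bystander, to be left alone: wood offcut, 60 by 90 by 25 mm, far left.
Mind the look-alikes: they are no part of the job. What is shaped like the sled but blue is not meant. What is shaped like the jig but orange is not meant.

How it is judged:
On the way, in this order (a step that is already met when the one before it is completed fails the run):
1. sled tapped past the pawl: its middle at least 17 mm beyond on the jig's -y side, the pawl still raised (y of sled_mid in the frame of jig below -0.017 m and value of joint pawl above 0.8 rad), for 0.2 s.
2. pawl let down, its tooth resting on the plate with the slot still past it (value of joint pawl between 0.05 and 0.15 rad and y of sled_mid in the frame of jig below -0.016 m), for 0.2 s.
At the end, for the whole second after the job is handed in: The pawl is home (angle under 0.03 rad, its tooth in the plate's slot), the sled's middle is within 17 mm of the mark along the channel, and the sled lies flat and at rest (value of joint pawl below 0.03 rad and y of sled_mid in the frame of jig between -0.017 and 0.017 m and angle between sled_mid's own z axis and vertical below 0.04 rad and linear speed of sled below 0.01 m/s); the robot touches nothing.
It fails at once if more than 18 N between the robot and the sled (contact force between any of the fingers, the arm and sled above 18 N).
It fails at once if more than 25 N between the robot and the pawl (contact force between the fingers and pawl above 25 N).
It fails at once if the sled lifted or tipped out of the channel (angle between sled_mid's own z axis and vertical above 0.12 rad or height (world z) of sled_mid above 0.036 m).
It fails at once if a bystander pushed more than 20 mm (distance of any of screwdriver, oil, hammer, wrench, bin, offcut from where it was at the start of the episode above 0.02 m).
It also fails if it takes over 67 s, if anything falls off the work surface, if the arm or the gripper's body presses on something with over 40 N, if the wrist force passes 120 N, or if a joint passes its speed limit or range.

## Working session

There is one attempt and no reset: what is moved stays moved. The work goes in short steps, Python scripts to look and compute and a tool call to move; the robot and the scene stay as the last step left them, time stands still between calls to the robot, and variables do not carry over. Pictures are saved under pics/ and viewed, at most 10 in all, crops included, and the job is handed in when it is done.

Besides the shell and the picture viewer there is one more tool, called after "Call:" as a command line: name --argument value ..., lists and objects as JSON in quotes. carry_out: Moves the arm, as the interface text tells. Shift numbers are shares of 40 mm and turn numbers shares of 0.1 rad, none past 1 either way. Its arguments: {"type":"object","properties":{"plan":{"type":"string"},"claw":{"type":"number"}},"required":["plan"]}

```bash
mkdir -p pics; ls
cat > h.py <<'E'
import numpy as np, cv2
from bench import ctrl
def shot(n,f):
    c=ctrl.camera(n); cv2.imwrite(f,c["pixels"][:,:,::-1]); np.savez(f[:-4]+".npz",**{k:np.array(v) for k,v in c.items()}); return c
def ray(c,uv,z):
    R,t=np.array(c["R"]),np.array(c["t"]); o=-R.T@t; d=R.T@np.linalg.inv(c["mtx"])@np.array([uv[0],uv[1],1.]); return o+d*(z-o[2])/d[2]
def proj(c,X):
    p=c["mtx"]@(c["R"]@np.array(X)+c["t"]); return p[:2]/p[2]
E
python3 - <<'E'
from h import *
a=shot("scene","pics/s0.png");b=shot("side","pics/d0.png");
for c in (a,b): print(c["mtx"],c["R"],c["t"])
print(ctrl.get_obs())
E
```

```text
pics
[[396.1056579    0.         318.89598594]
 [  0.         396.1056579  197.53930556]
 [  0.           0.           1.        ]] [[ 0.42473154  0.90522414  0.01312912]
 [ 0.68463001 -0.31167226 -0.65889465]
 [-0.59235536  0.28884193 -0.75212065]] [-0.25251779 -0.35988029  1.46166349]
[[406.71005419   0.         316.97995097]
 [  0.         406.71005419 199.440454  ]
 [  0.           0.           1.        ]] [[ 0.96769799 -0.25131303 -0.02005897]
 [-0.1424273  -0.47930359 -0.86601532]
 [ 0.2080266   0.84089823 -0.49961496]] [-0.57207642  0.15496116  1.04310461]
{'time_s': 0.1, 'q': array([-2.06269070e-01,  1.81486278e-01,  1.60792094e+00, -2.37303025e-05,
        1.35378257e+00, -2.06266379e-01]), 'dq': array([ 0.00042523, -0.00029433, -0.00156995,  0.00078564, -0.0024291 ,
        0.00096194]), 'joint_efforts': array([-2.02498759e-04, -4.45872438e+01, -3.52238703e+01, -4.27332343e-04,
        4.16999465e-03,  3.20961749e-05]), 'eef_pos': array([5.74499578e-01, 1.32450360e-04, 2.30457005e-01]), 'eef_rot': array([-6.62009507e-04,  7.07105694e-01,  7.07107417e-01, -4.46747334e-04]), 'wrist_force': array([-0.04672395,  0.28789423,  0.04426777]), 'torque': array([ 0.0177799 , -0.02135691,  0.03275704]), 'grasp_force': 0.0, 'opening': 0.999246215383861}
```

View pics/s0.png

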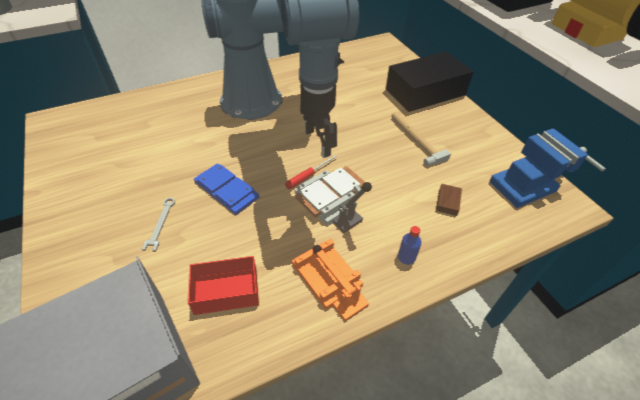

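View pics/d0.png

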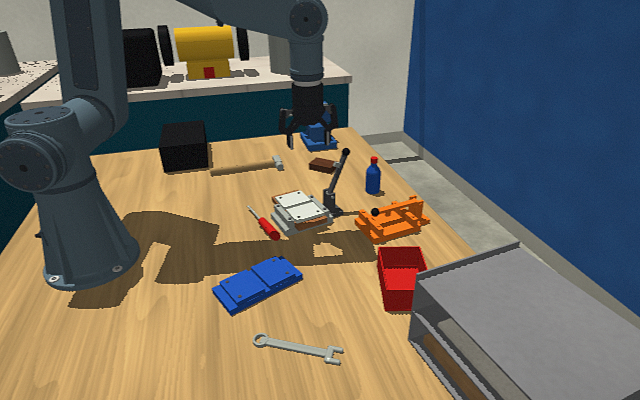

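Scene view: the steel jig is at about (330,195), with the wooden sled and aluminium plate on it at (333,188). The black pawl ball is at (367,187) and the post at (348,215). Look-alikes are the orange jig (330,275) and the blue sled (226,188). I choose the steel jig and wooden sled. The screwdriver (305,177) lies close on the robot side. Now one close crop to check.

Run:
```python
from h import *
a=cv2.imread("pics/s0.png")[145:245,270:390]; b=cv2.imread("pics/d0.png")[140:245,240:360]
f=lambda i:cv2.resize(i,(400*1,int(400*i.shape[0]/i.shape[1])),interpolation=cv2.INTER_CUBIC)
a,b=f(a),f(b); h=min(len(a),len(b)); cv2.imwrite("pics/c0.png",np.hstack([a[:h],b[:h]]))
```

```text
(no output)
```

View pics/c0.png

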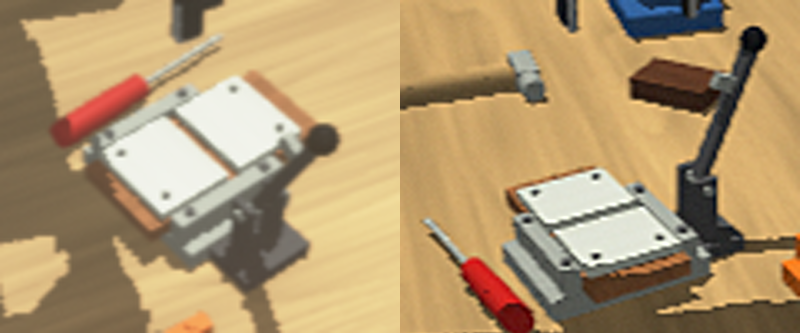

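The crop confirms it: steel fences, wooden sled and white plate with its slot, and the pawl leaning back. The ball is at scene (367,186) and side (346,151), and the sled sticks out to the left.

Run:
```python
from h import *
C=[dict(np.load(f"pics/{n}.npz")) for n in("s0","d0")]
box=[(280,380,160,225),(265,345,185,235)]
for c,(u0,u1,v0,v1) in zip(C,box):
    p=c["pixels"].astype(int); m=(p.min(2)>215)&(np.ptp(p,axis=2)<30)
    v,u=np.nonzero(m[v0:v1,u0:u1]); P=np.array([ray(c,(x+u0,y+v0),.046)[:2] for x,y in zip(u,v)])*1000
    # largest component
    print(len(P),cv2.minAreaRect(P.astype(np.float32)),P.mean(0))
# two-view triangulation of ball
def tri(a,b):
    P=[c["mtx"]@np.c_[c["R"],c["t"]] for c in C]
    X=cv2.triangulatePoints(P[0],P[1],np.array(a,float),np.array(b,float)).ravel(); return X[:3]/X[3]
def cr(u,v): return (270+u/3.333,145+v/3.333)
def cd(u,v): return (240+(u-400)/3.333,140+v/3.333)
print("ball",tri(cr(322,138),cd(752,38)))
for uv in [(85,150),(100,160),(190,88),(200,95),(165,222),(185,228),(293,135),(302,143)]:print("S fence",uv,ray(C[0],cr(*uv),.044))
for uv in [(503,240),(568,270),(705,243),(640,185)]:print("D fence",uv,ray(C[1],cd(*uv),.044))
for uv in [(85,165),(160,235),(250,70),(310,125)]:print("S sled",uv,ray(C[0],cr(*uv),.036))
for uv in [(583,278),(690,253),(507,190),(600,168)]:print("D sled",uv,ray(C[1],cd(*uv),.036))
```

```text
981 ((550.2827758789062, 53.57863235473633), (84.35357666015625, 148.260009765625), 13.450455665588379) [552.38415146  50.9739435 ]
429 ((549.0786743164062, 48.40235137939453), (81.41569519042969, 147.08741760253906), 13.35918140411377) [551.54031875  43.766035  ]
ball [0.69755337 0.07283601 0.18260936]
S fence (85, 150) [ 0.51987168 -0.03800147  0.044     ]
S fence (100, 160) [ 0.53545388 -0.03100529  0.044     ]
S fence (190, 88) [0.49016974 0.07456039 0.044     ]
S fence (200, 95) [0.50155052 0.07875343 0.044     ]
S fence (165, 222) [ 0.61838902 -0.01003129  0.044     ]
S fence (185, 228) [0.63062409 0.00188644 0.044     ]
S fence (293, 135) [0.57720489 0.12980409 0.044     ]
S fence (302, 143) [0.58849332 0.13227855 0.044     ]
D fence (503, 240) [0.46625743 0.03146843 0.044     ]
D fence (568, 270) [ 0.50995026 -0.02968052  0.044     ]
D fence (705, 243) [ 0.62842199 -0.02127116  0.044     ]
D fence (640, 185) [0.60006127 0.09015554 0.044     ]
S sled (85, 165) [ 0.52875878 -0.04202848  0.036     ]
S sled (160, 235) [ 0.62305437 -0.0165398   0.036     ]
S sled (250, 70) [0.48480602 0.13741019 0.036     ]
S sled (310, 125) [0.56666332 0.15319684 0.036     ]
D sled (583, 278) [ 0.5213947  -0.03267326  0.036     ]
D sled (690, 253) [ 0.61551359 -0.02059272  0.036     ]
D sled (507, 190) [0.48476817 0.12963285 0.036     ]
D sled (600, 168) [0.57518962 0.14609371 0.036     ]
```

Call:
carry_out --plan "0.5 -0.3 -0.5 0 0 0;0.5 -0.3 -0.5 0 0 0;0.5 -0.2 -0.5 0 0 0;0 0 -0.5 0 0 -0.8;0 0 0 0 0 -0.8;0 0 0 0 0 -0.74;0 0 0 0 0 0;0 0 0 0 0 0" --claw 1

```text
time_s: 0.77
eef_pos: [0.5427, 0.0601, 0.3108]
eef_rot: [-0.0, 0.621, 0.784, -0.0]
wrist_force: [1.1, 0.1, -0.6]
opening: -0.0
grasp_force: 0.0
```

Run:
```python
from h import *
c=shot("wrist","pics/w0.png"); o=ctrl.get_obs(); print(o["eef_pos"],o["eef_rot"],o["opening"],o["time_s"]); print(-c["R"].T@c["t"],c["R"][2])
```

```text
[0.54272426 0.0599785  0.31071251] [-4.53174801e-04  6.20707828e-01  7.84041771e-01 -2.97033647e-04] -0.000349579934057472 0.8167
[0.52613002 0.13003935 0.45371126] [ 0.0631469  -0.27410253 -0.95962507]
```

View pics/w0.png

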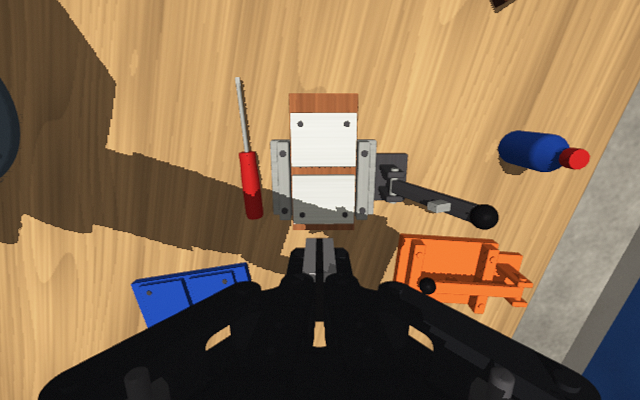

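Wrist view: the sled's left end edge is at v≈94, its right end at v≈230, and the slot at v≈171. The fences run from v≈140 to v≈216, and the ball is at (484,216). The screwdriver (245,150) and the rest are clear of the pushing lane.

Run:
```python
from h import *
c=dict(np.load("pics/w0.npz"))
a=np.array
pts=dict(fL=((272,140),.044),fLb=((272,217),.044),fR=((376,140),.044),fRb=((375,215),.044),s1=((289,94),.036),s2=((358,94),.036),b1=((292,230),.036),b2=((354,230),.036),slL=((292,171),.046),slR=((356,171),.046),p1=((290,112),.046),p2=((357,112),.046),q1=((292,224),.046),q2=((354,224),.046))
X={k:ray(c,*v)[:2]*1000 for k,v in pts.items()}
d=(X["s1"]+X["s2"]-X["b1"]-X["b2"]); yaw=np.arctan2(-d[0],d[1]); print("yaw",yaw,np.arctan2(*(X["s2"]-X["s1"])[::-1]))
R=a([[np.cos(yaw),np.sin(yaw)],[-np.sin(yaw),np.cos(yaw)]])
for k in X: print(k,X[k].round(1),(R@X[k]).round(1))
# ball: two-view with scene
C=[dict(np.load("pics/s0.npz")),c]
P=[k["mtx"]@np.c_[k["R"],k["t"]] for k in C]
B=cv2.triangulatePoints(P[0],P[1],a([366.6,186.4]),a([484.,216.])).ravel();B=B[:3]/B[3]*1000;print(B,R@B[:2])
O=R.T@a([(R@(X["s1"]+X["s2"]))[0]/2,0]);print(O)
```

```text
yaw 0.2319082385802946 0.23160221100026507
fL [474.2  77.3] [479.3 -33.7]
fLb [494.4 -28.6] [ 474.6 -141.5]
fR [607.7 108.9] [616.4 -33.7]
fRb [635.7   7.9] [ 620.5 -138.4]
s1 [483.5 139. ] [502.5  24.1]
s2 [570.2 159.4] [591.6  24.1]
b1 [526.1 -44.8] [ 501.7 -164.5]
b2 [614.4 -23.9] [ 592.5 -164.5]
slL [508.5  43.2] [504.8 -74.8]
slR [592.6  63.1] [591.2 -74.8]
p1 [490.2 117.7] [504.2   1.9]
p2 [573.7 137.4] [589.9   1.8]
q1 [524.2 -31.7] [ 502.9 -151.3]
q2 [609.9 -11.4] [ 591.  -151.3]
[697.52845112  72.50930112 184.01270445] [695.52050854 -89.74832072]
[532.43882199 125.73921809]
```

Call:
carry_out --plan "0.8 0.12 0 0 0 0;0.8 0 0 0 0 0;0.8 0 0.6 0 0 0;0.75 0 0.9 0 0 0;0 0 0.95 0 0 0;0 0 0.95 0 0 0;0 0 0.95 0 0 0;0 0 0.95 0 0 0" --claw 1

```text
time_s: 1.48
eef_pos: [0.5187, 0.1806, 0.1013]
eef_rot: [-0.0, 0.62, 0.784, -0.0]
wrist_force: [1.8, 0.0, 0.3]
opening: 0.003
grasp_force: 0.0
```

Call:
carry_out --plan "0 0 0.6 0 0 0;0 0 0.6 0 0 0;0 0 0.4 0 0 0;0 0 0.2 0 0 0;-0.1 0 0 0 0 0;-0.1 0 0 0 0 0;0 0 0 0 0 0;0 0 0 0 0 0"

```text
time_s: 2.15
eef_pos: [0.5225, 0.1724, 0.0328]
eef_rot: [0.001, 0.62, 0.785, 0.001]
wrist_force: [-0.6, -0.2, 0.7]
opening: -0.001
grasp_force: 0.0
```

Call:
carry_out --plan "0 0 0.2 0 0 0;-0.05 0 0 0 0 0;-0.05 0 0 0 0 0;-0.05 0 0 0 0 0;-0.05 0 0 0 0 0;-0.05 0 0 0 0 0;-0.05 0 0 0 0 0;-0.05 0 0 0 0 0"

```text
time_s: 2.82
eef_pos: [0.5243, 0.1594, 0.0234]
eef_rot: [-0.0, 0.62, 0.785, 0.0]
wrist_force: [-0.9, 3.3, 1.2]
opening: -0.0
grasp_force: 1.9
```

Call:
carry_out --plan "-0.05 0 0 0 0 0;-0.05 0 0 0 0 0;-0.05 0 0 0 0 0;-0.05 0 0 0 0 0;-0.05 0 0 0 0 0;-0.05 0 0 0 0 0;-0.05 0 0 0 0 0;-0.05 0 0 0 0 0"

```text
time_s: 3.48
eef_pos: [0.5282, 0.1434, 0.0234]
eef_rot: [0.0, 0.62, 0.785, 0.0]
wrist_force: [-1.1, 4.7, 3.2]
opening: 0.001
grasp_force: 2.3
```

Call:
carry_out --plan "-0.05 0 0 0 0 0;-0.05 0 0 0 0 0;-0.05 0 0 0 0 0;-0.05 0 0 0 0 0;-0.05 0 0 0 0 0;-0.05 0 0 0 0 0;-0.05 0 0 0 0 0;-0.05 0 0 0 0 0"

```text
time_s: 4.15
eef_pos: [0.5319, 0.1278, 0.0234]
eef_rot: [0.0, 0.62, 0.785, 0.0]
wrist_force: [-1.6, 5.2, 4.0]
opening: 0.001
grasp_force: 2.5
```

Call:
carry_out --plan "-0.05 0 0 0 0 0;-0.05 0 0 0 0 0;-0.05 0 0 0 0 0;-0.05 0 0 0 0 0;-0.05 0 0 0 0 0;-0.05 0 0 0 0 0;0 0 0 0 0 0;0.3 0 0 0 0 0"

```text
time_s: 4.82
eef_pos: [0.5325, 0.1261, 0.0233]
eef_rot: [0.001, 0.62, 0.784, -0.0]
wrist_force: [-0.7, -0.5, 0.5]
opening: 0.004
grasp_force: 0.0
```

Call:
carry_out --plan "0.5 0 0 0 0 0;0.3 0 -0.8 0 0 0;0 0 -0.9 0 0 0;0 0 -0.9 0 0 0;0 0 -0.9 0 0 0;0 0 -0.9 0 0 0;0 0 -0.9 0 0 0;0 0 0 0 0 0"

```text
time_s: 5.48
eef_pos: [0.5282, 0.1596, 0.2435]
eef_rot: [0.005, 0.62, 0.785, 0.004]
wrist_force: [1.9, 0.7, 1.3]
opening: 0.005
grasp_force: 0.0
```

Run:
```python
from h import *
c=shot("wrist","pics/w1.png");shot("scene","pics/s1.png");shot("side","pics/d1.png"); o=ctrl.get_obs(); print(o["eef_pos"],o["time_s"])
```

```text
[0.52401167 0.15910638 0.23489293] 5.6333
```

View pics/w1.png

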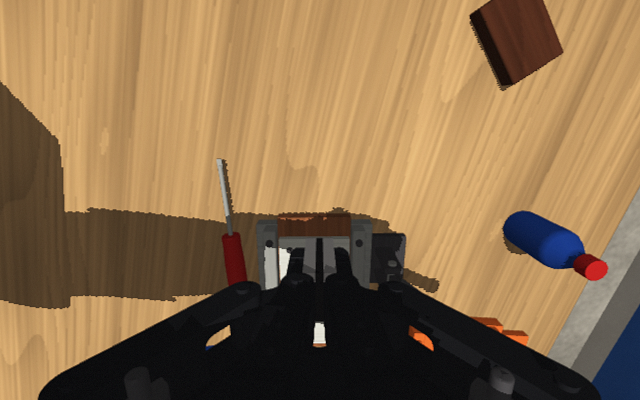

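The sled's left end edge is now at v≈214, about level with the left fence's end (v≈221). Everything else is undisturbed.

Run:
```python
from h import *
c=dict(np.load("pics/w1.npz")); y=.2319
R=np.array([[np.cos(y),np.sin(y)],[-np.sin(y),np.cos(y)]])
for uv,z in [((280,214),.036),((350,214),.036),((257,221),.044),((372,221),.044),((280,235),.046)]: print(uv,R@ray(c,uv,z)[:2]*1000)
for n in("s1","d1"):
    k=dict(np.load(f"pics/{n}.npz"))
    p=k["pixels"].astype(int); u0,u1,v0,v1=(280,380,160,225) if n=="s1" else (265,345,185,240)
    v,u=np.nonzero(((p.min(2)>215)&(np.ptp(p,axis=2)<30))[v0:v1,u0:u1]); P=np.array([R@ray(k,(a+u0,b+v0),.046)[:2] for a,b in zip(u,v)])*1000
    print(n,np.percentile(P,[.5,50,99.5],axis=0))
p=[cv2.imread(f"pics/{n}.png") for n in("s1","d1")]
a=cv2.resize(p[0][145:245,270:390],(400,333),interpolation=cv2.INTER_CUBIC);b=cv2.resize(p[1][140:240,240:360],(400,333),interpolation=cv2.INTER_CUBIC);cv2.imwrite("pics/c1.png",np.hstack([a,b]))
```

```text
(280, 214) [505.98496947 -16.85714241]
(350, 214) [590.65902125 -17.03749901]
(257, 221) [479.39173185 -22.78571367]
(372, 221) [616.25773333 -23.12016881]
(280, 235) [506.29510114 -39.97975009]
s1 [[ 506.62749436 -194.95833762]
 [ 538.18699268 -163.04627731]
 [ 589.33997062  -61.20039454]]
d1 [[ 504.93317984 -199.07329641]
 [ 538.50239585 -171.97002416]
 [ 586.33021957  -62.63850224]]
```

View pics/c1.png

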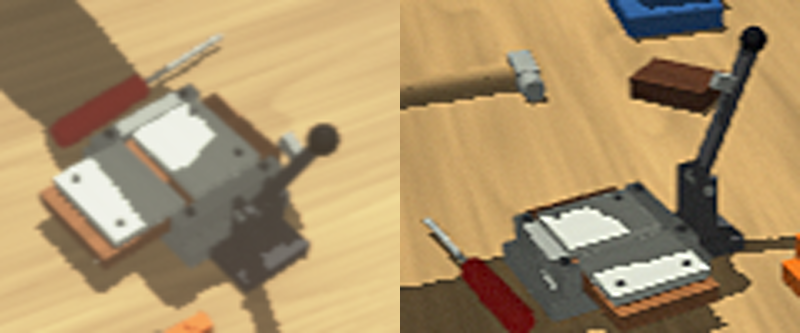

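The sled has moved about 45 mm, so its middle is at about −27 mm. The pawl is still leaning back, ball at scene (367,186). Next I go round behind the ball, high up.

Call:
carry_out --plan "-0.3 0 -0.8 0 0 0;-0.4 0.6 -0.3 0 0 0;-0.4 0.75 0 0 0 0;-0.4 0.75 0 0 0 0;-0.4 0.75 0 0 0 0;-0.4 0.75 0 0 0 0;-0.4 0.75 0 0 0 0;-0.4 0.7 0 0 0 0"

```text
time_s: 6.3
eef_pos: [0.7501, 0.0848, 0.2753]
eef_rot: [-0.002, 0.62, 0.785, -0.002]
wrist_force: [0.2, 0.6, 0.9]
opening: 0.009
grasp_force: 0.0
```

Call:
carry_out --plan "0 0 0 0 0 0;0 0 0 0 0 0;0 0 0 0 0 0;0 0 0 0 0 0;0 0 0 0 0 0;0 0 0 0 0 0;0 0 0 0 0 0;0 0 0 0 0 0"

```text
time_s: 6.97
eef_pos: [0.7494, 0.0856, 0.2801]
eef_rot: [0.0, 0.62, 0.785, 0.0]
wrist_force: [-0.0, 0.1, 0.1]
opening: -0.0
grasp_force: 0.0
```

Call:
carry_out --plan "0 0 0.5 0 0 0;0 0 0.6 0 0 0;0 0 0.6 0 0 0;0 0 0.6 0 0 0;0 0 0.4 0 0 0;0 0 0.2 0 0 0;0 0 0 0 0 0;0 0 0 0 0 0"

```text
time_s: 7.63
eef_pos: [0.7498, 0.0853, 0.1639]
eef_rot: [0.0, 0.62, 0.785, 0.0]
wrist_force: [0.7, 0.1, 0.0]
opening: 0.001
grasp_force: 0.0
```

Call:
carry_out --plan "0 -0.15 0 0 0 0;0 -0.15 0 0 0 0;0 -0.15 0 0 0 0;0 -0.15 0 0 0 0;0 -0.1 0 0 0 0;0 -0.1 0 0 0 0;0 -0.1 0 0 0 0;0 -0.1 0 0 0 0"

```text
time_s: 8.3
eef_pos: [0.7105, 0.0759, 0.1636]
eef_rot: [0.0, 0.62, 0.785, 0.0]
wrist_force: [0.6, -0.1, 1.2]
opening: -0.003
grasp_force: 0.3
```

Call:
carry_out --plan "0 -0.1 0 0 0 0;0 -0.1 0 0 0 0;0 -0.1 0 0 0 0;0 -0.1 0 0 0 0;0 -0.1 0 0 0 0;0 -0.1 0 0 0 0;0 -0.1 0 0 0 0;0 -0.1 0 0 0 0"

```text
time_s: 8.97
eef_pos: [0.6803, 0.0685, 0.1649]
eef_rot: [0.001, 0.62, 0.785, 0.001]
wrist_force: [1.5, 0.1, 6.8]
opening: 0.002
grasp_force: 3.2
```

Call:
carry_out --plan "0 -0.1 0 0 0 0;0 -0.1 0 0 0 0;0 -0.1 0 0 0 0;0 -0.1 0 0 0 0;0 -0.1 0 0 0 0;0 -0.1 0 0 0 0;0 0 0 0 0 0;0 0 0 0 0 0"

```text
time_s: 9.63
eef_pos: [0.6557, 0.0629, 0.1631]
eef_rot: [-0.0, 0.62, 0.785, -0.0]
wrist_force: [0.3, 0.2, 0.1]
opening: 0.003
grasp_force: 0.0
```

Run:
```python
from h import *
shot("scene","pics/s2.png");shot("side","pics/d2.png")
p=[cv2.imread(f"pics/{n}.png") for n in("s2","d2")]
a=cv2.resize(p[0][125:245,250:394],(400,333),interpolation=cv2.INTER_CUBIC);b=cv2.resize(p[1][120:240,220:364],(400,333),interpolation=cv2.INTER_CUBIC);cv2.imwrite("pics/c2.png",np.hstack([a,b]))
```

```text
(no output)
```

View pics/c2.png

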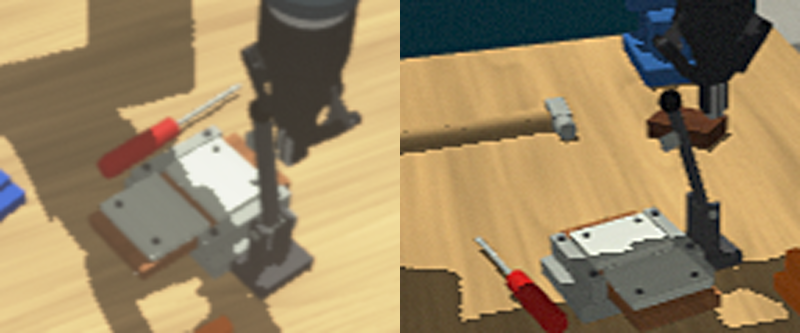

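The pawl has passed upright, with the ball at about crop (670,98) in the side view, and is falling away from the fingers towards the robot. I raise the tool and go round to the right end.

Call:
carry_out --plan "0 0 -0.4 0 0 0;0 0 -0.8 0 0 0;0 0 -0.8 0 0 0;0 0 -0.4 0 0 0;0 0 0 0 0 0;0 0 0 0 0 0;0 0 0 0 0 0;0 0 0 0 0 0"

```text
time_s: 10.4
eef_pos: [0.6552, 0.0631, 0.2569]
eef_rot: [-0.002, 0.62, 0.785, -0.001]
wrist_force: [-0.1, -0.3, 0.5]
opening: 0.004
grasp_force: 0.0
```

Run:
```python
from h import *
shot("scene","pics/s3.png");shot("side","pics/d3.png");shot("wrist","pics/w3.png");print(ctrl.get_obs()["eef_pos"])
p=[cv2.imread(f"pics/{n}.png") for n in("s3","d3")]
a=cv2.resize(p[0][145:245,270:390],(400,333),interpolation=cv2.INTER_CUBIC);b=cv2.resize(p[1][140:240,240:360],(400,333),interpolation=cv2.INTER_CUBIC);cv2.imwrite("pics/c3.png",np.hstack([a,b]))
```

```text
[0.6555683  0.06306035 0.25763857]
```

View pics/c3.png

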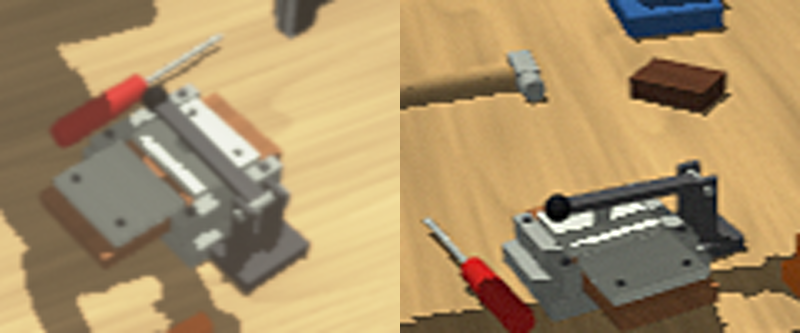

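The arm now lies across the plate towards the robot, ball at crop (152,97), with the tooth on the plate. Check that the right-hand approach is clear of the blue look-alike.

Run:
```python
from h import *
c=dict(np.load("pics/s3.npz")); y=.2319
R=np.array([[np.cos(y),np.sin(y)],[-np.sin(y),np.cos(y)]])
p=c["pixels"]; h=cv2.cvtColor(p,cv2.COLOR_RGB2HSV); m=(cv2.inRange(h,(105,120,40),(130,255,255))); m[:,:180]=0;m[:,275:]=0;m[:150]=0;m[225:]=0
v,u=np.nonzero(m); P=np.array([np.r_[R@ray(c,q,.03)[:2]] for q in zip(u,v)])*1000
print(P.min(0),P.max(0), P[P[:,0]<600].max(0) if (P[:,0]<600).any() else 0)
C=[c,dict(np.load("pics/d3.npz"))]
X=cv2.triangulatePoints(*[k["mtx"]@np.c_[k["R"],k["t"]] for k in C],np.array([270+152/3.333,145+97/3.333]),np.array([240+157/3.333,140+208/3.333])).ravel();X=X[:3]/X[3]*1000;print(X,R@X[:2])
for uv,z in [((42,193),.036),((102,252),.036)]: print("sled right",R@ray(c,(270+uv[0]/3.333,145+uv[1]/3.333),z)[:2]*1000)
```

```text
[ 256.38950918 -354.64164265] [ 450.10578567 -244.03560206] [ 450.10578567 -244.03560206]
[512.45306811  26.92101133  71.3443803 ] [504.92263551 -91.57521507]
sled right [ 508.20028055 -208.6754742 ]
sled right [ 587.86502182 -206.39378799]
```

Call:
carry_out --plan "-0.5 -0.2 0 0 0 0;-0.7 -0.45 0 0 0 0;-0.7 -0.45 0 0 0 0;-0.7 -0.45 0 0 0 0;-0.6 -0.45 0 0 0 0;-0.4 -0.45 0.3 0 0 0;-0.2 -0.2 0.7 0 0 0;0 0 0.8 0 0 0"

```text
time_s: 11.22
eef_pos: [0.5885, -0.1125, 0.1884]
eef_rot: [0.002, 0.621, 0.784, 0.0]
wrist_force: [1.4, 0.4, -0.2]
opening: 0.003
grasp_force: 0.0
```

Call:
carry_out --plan "0 0 0.8 0 0 0;0 0 0.8 0 0 0;0 0 0.8 0 0 0;0 0 0.6 0 0 0;0 0 0.5 0 0 0;0 0 0.3 0 0 0;0 0 0 0 0 0;0 0 0 0 0 0"

```text
time_s: 11.88
eef_pos: [0.5881, -0.1093, 0.035]
eef_rot: [-0.001, 0.62, 0.785, -0.0]
wrist_force: [-0.4, -0.1, 0.4]
opening: -0.0
grasp_force: 0.0
```

Call:
carry_out --plan "0 0 0.15 0 0 0;0 0 0.13 0 0 0;0.1 0 0 0 0 0;0.1 0 0 0 0 0;0.1 0 0 0 0 0;0.05 0 0 0 0 0;0.05 0 0 0 0 0;0.05 0 0 0 0 0"

```text
time_s: 12.55
eef_pos: [0.5842, -0.0916, 0.0243]
eef_rot: [0.0, 0.62, 0.785, 0.0]
wrist_force: [-0.3, -0.7, -0.1]
opening: -0.001
grasp_force: 0.0
```

Call:
carry_out --plan "0.04 0 0 0 0 0;0.04 0 0 0 0 0;0.04 0 0 0 0 0;0.04 0 0 0 0 0;0.04 0 0 0 0 0;0.04 0 0 0 0 0;0.04 0 0 0 0 0;0.04 0 0 0 0 0"

```text
time_s: 13.22
eef_pos: [0.5814, -0.0796, 0.0243]
eef_rot: [0.0, 0.62, 0.785, 0.0]
wrist_force: [1.4, -3.9, -0.6]
opening: -0.002
grasp_force: 2.5
```

Call:
carry_out --plan "0.04 0 0 0 0 0;0.04 0 0 0 0 0;0.04 0 0 0 0 0;0.03 0 0 0 0 0;0.03 0 0 0 0 0;0.03 0 0 0 0 0;0.03 0 0 0 0 0;0 0 0 0 0 0"

```text
time_s: 13.88
eef_pos: [0.5791, -0.0699, 0.0242]
eef_rot: [0.0, 0.62, 0.785, 0.0]
wrist_force: [0.8, -3.6, 1.7]
opening: 0.0
grasp_force: 2.0
```

```bash
cat > chk.py <<'E'
from h import *
import sys
c=ctrl.camera("side"); s=ctrl.camera("scene"); o=ctrl.get_obs()
def ball(c,ctr,r=9):
    p=c["pixels"].astype(int).max(2); u,v=map(int,ctr); w=255-p[v-r:v+r+1,u-r:u+r+1]; 
    m=(w>215); n,l,st,ce=cv2.connectedComponentsWithStats(m.astype(np.uint8)); k=1+np.argmax(st[1:,4]); return ce[k]+[u-r,v-r],st[k,4]
y=.2319; e=o["eef_pos"]*1000
b,n=ball(c,(287,202)); q,m=ball(s,(316,174)); 
X=cv2.triangulatePoints(*[k["mtx"]@np.c_[k["R"],k["t"]] for k in (s,c)],q,b).ravel()
print("ball side",b.round(1),n,"scene",q.round(1),m,"z",1000*X[2]/X[3],"y'",-np.sin(y)*e[0]+np.cos(y)*e[1],"F",o["wrist_force"].round(1),o["time_s"])
p=c["pixels"][140:240,240:360]; cv2.imwrite(f"pics/k{sys.argv[1]}.png",cv2.resize(p[:,:,::-1],(600,500),interpolation=cv2.INTER_CUBIC))
E
python3 chk.py 0
```

```text
Traceback (most recent call last):
  File "chk.py", line 8, in <module>
    b,n=ball(c,(287,202)); q,m=ball(s,(316,174));
                               ~~~~^^^^^^^^^^^^^
  File "chk.py", line 6, in ball
    m=(w>215); n,l,st,ce=cv2.connectedComponentsWithStats(m.astype(np.uint8)); k=1+np.argmax(st[1:,4]); return ce[k]+[u-r,v-r],st[k,4]
                                                                                   ~~~~~~~~~^^^^^^^^^^
ValueError: attempt to get argmax of an empty sequence
```

```bash
cat > chk.py <<'E'
from h import *
import sys
c=dict(np.load(sys.argv[1])) if sys.argv[1].endswith("npz") else ctrl.camera("side"); o=ctrl.get_obs(); e=o["eef_pos"]*1000; y=.2319
p=c["pixels"].astype(int).max(2)[193:216,277:299]; m=(p<45).astype(np.uint8)
n,l,st,ce=cv2.connectedComponentsWithStats(m); k=1+np.argmax(st[1:,4]); b=ce[k]+[277,193]
nrm=np.array([-np.sin(y),np.cos(y),0]); R,t=c["R"],c["t"]; org=-R.T@t; d=R.T@np.linalg.inv(c["mtx"])@[b[0],b[1],1]
X=org+d*(-.0905-nrm@org)/(nrm@d)
print("ball",b.round(1),st[k,4],"z",(X[2]*1000).round(1),"y'",(nrm@e).round(1),"F",o["wrist_force"].round(1),o["time_s"])
if c is not None: cv2.imwrite("pics/k_%s.png"%sys.argv[1].replace("/","_"),cv2.resize(np.uint8(c["pixels"])[140:240,240:360,::-1],(600,500),interpolation=cv2.INTER_CUBIC))
E
python3 chk.py pics/d3.npz; python3 chk.py 1
```

```text
ball [288.8 202. ] 59 z 69.1 y' -201.1 F [ 1.8 -3.4  1.9] 13.9833
ball [288.9 202. ] 58 z 68.9 y' -201.1 F [ 0.9 -2.6  2.2] 14.0333
```

The tooth is still up. About 10 mm should be left, so from here I use small steps.

Call:
carry_out --plan "0.03 0 0 0 0 0;0.03 0 0 0 0 0;0.03 0 0 0 0 0;0.02 0 0 0 0 0;0.02 0 0 0 0 0;0 0 0 0 0 0;0 0 0 0 0 0;0 0 0 0 0 0"

```text
time_s: 14.7
eef_pos: [0.5779, -0.0652, 0.0242]
eef_rot: [0.0, 0.62, 0.785, 0.0]
wrist_force: [0.4, -4.9, 1.7]
opening: 0.004
grasp_force: 2.5
```

```bash
python3 chk.py 2
```

```text
ball [288.5 202. ] 61 z 69.3 y' -196.3 F [ 1.8 -4.8  3. ] 14.75
```

Call:
carry_out --plan "0.015 0 0 0 0 0;0.015 0 0 0 0 0;0.01 0 0 0 0 0;0.01 0 0 0 0 0;0 0 0 0 0 0;0 0 0 0 0 0;0 0 0 0 0 0;0 0 0 0 0 0"

```text
time_s: 15.42
eef_pos: [0.5775, -0.0633, 0.0242]
eef_rot: [0.0, 0.62, 0.785, -0.0]
wrist_force: [1.4, -3.3, 1.7]
opening: 0.002
grasp_force: 2.6
```

```bash
python3 chk.py 3
```

```text
ball [288.9 202.1] 62 z 68.6 y' -194.4 F [ 1.5 -5.6  1.4] 15.4667
```

Call:
carry_out --plan "0.015 0 0 0 0 0;0.015 0 0 0 0 0;0.01 0 0 0 0 0;0.01 0 0 0 0 0;0 0 0 0 0 0;0 0 0 0 0 0;0 0 0 0 0 0;0 0 0 0 0 0"

```text
time_s: 16.13
eef_pos: [0.577, -0.0611, 0.0242]
eef_rot: [0.0, 0.62, 0.785, 0.0]
wrist_force: [0.8, -4.0, 3.5]
opening: -0.002
grasp_force: 2.0
```

```bash
python3 chk.py 4
```

```text
ball [289.8 205.7] 69 z 56.1 y' -192.1 F [ 1.3 -3.3  2.8] 16.1833
```

The ball sank about 12 mm, so the tooth has dropped. I stop, back off and lift clear.

Call:
carry_out --plan "-0.2 0 0 0 0 0;-0.4 0 0 0 0 0;-0.4 0 0 0 0 0;0 0 -0.5 0 0 0;0 0 -0.8 0 0 0;0 0 -0.8 0 0 0;0 0 -0.8 0 0 0;0 0 0 0 0 0"

```text
time_s: 16.85
eef_pos: [0.5902, -0.103, 0.1471]
eef_rot: [0.005, 0.62, 0.785, 0.002]
wrist_force: [1.3, -1.2, 0.4]
opening: -0.001
grasp_force: 0.0
```

```bash
python3 chk.py 5
```

```text
ball [288.5 205.4] 58 z 58.5 y' -235.1 F [ 0.8  1.  -0.1] 16.9
```

View pics/k_5.png

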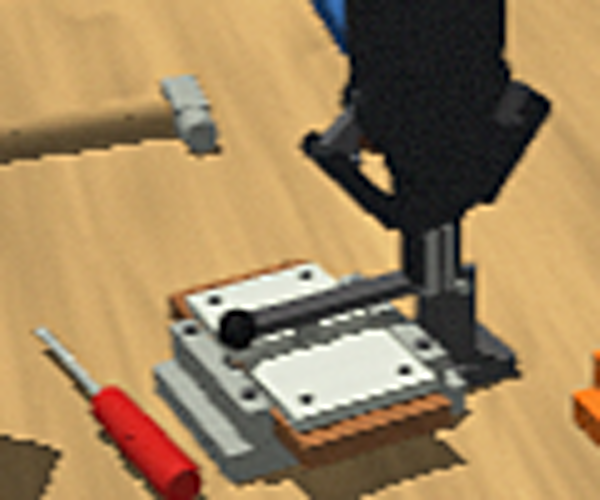

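The arm lies level over the slot, ball at (238,328), about 10.5 mm lower than when the tooth rested on the plate. That is the full drop. The gripper is clear.

Call:
carry_out --plan "0 0 0 0 0 0;0 0 0 0 0 0;0 0 0 0 0 0;0 0 0 0 0 0;0 0 0 0 0 0;0 0 0 0 0 0;0 0 0 0 0 0;0 0 0 0 0 0"

```text
time_s: 17.57
eef_pos: [0.5861, -0.1, 0.1399]
eef_rot: [-0.0, 0.62, 0.785, -0.0]
wrist_force: [-0.6, -0.4, 0.1]
opening: -0.002
grasp_force: 0.0
```

```bash
python3 -c "
from bench import ctrl; print(ctrl.hand_in())"
```

```text
the job is handed in; nothing more can be done
None
```

I handed the job in at about 17.6 s: the sled is back at the mark with the tooth fully in the slot, judging by the ball's drop of about 10.5 mm, and the gripper is clear; no verdict was returned.

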